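# Fetch the dropper bottle from behind the reagent bottles and put it on the balance

### The job

The small amber dropper bottle in the back row of the white bottle rack has to be weighed. Move the two tall bottles that stand in front of it onto the steel tray, then set the dropper bottle upright on the middle of the balance pan, and finally put the two tall bottles back upright into the same sockets they came from. Knock nothing over; at the end the third tall bottle and the blue stopper must also be in the rack where they were.

Things in the scene. Friction and masses are not known exactly. Their poses are not given: they have to be found in the camera images.
- amber_bottle: brown glass-look bottle with a black cap, body 60 mm across up to 109 mm, then neck and cap 39 mm across up to 147 mm (150 mm overall, 0.34 kg); one of three tall bottles in the front row of the rack. Origin: centre of its underside, z up its axis. Grip it by the cap, about 130 mm up
- jar_white: slim tall pale bottle with a white cap, body 54 to 59 mm across up to 145 mm, then neck and cap 36 mm across up to 182 mm (185 mm overall, 0.26 kg); one of three tall bottles in the front row. Origin: centre of its underside, z up its axis. Grip it by the cap, about 165 mm up
- squeeze_bottle: frosted wash bottle with a pointed red ribbed head, body 67 mm across up to 88 mm, then head 36 mm across from 88 to 158 mm (170 mm overall, 0.16 kg); one of three tall bottles in the front row. Origin: centre of its underside, z up its axis. Grip it by the red head, about 122 mm up
- dropper: small amber dropper bottle with a black cap, body 33 mm across up to 38 mm, cap 24 mm across from 38 to 70 mm (73 mm overall, 0.04 kg), in one of the two small sockets of the back row, between and behind two tall bottles. Origin: centre of its underside, z up its axis. Its underside reaches 1 mm below its origin. Grip it by the cap, about 55 mm up
- stopper: blue rubber stopper, 29 mm across, 26 mm high, in the other small back socket; it stays there. Origin: centre of its underside
- bottle_rack: white moulded rack, fixed, base 130 x 258 x 6 mm; bottles stand on the base plate at z = 6 mm. Origin: middle of its underside; x to its back, y along the rows. Front sockets 72 mm inside, tops 34 mm over the bench, at x = -18, y = -84, 0, 84 mm; back sockets 39 mm inside, tops 26 mm, at x = 30, y = -42, 42 mm. The two tall bottles with y nearest to the dropper's stand in its way
- steel_tray: shallow stainless tray, fixed, 230 x 155 mm with 3 mm floor and walls 16 mm high, to one side of the rack: the place to park bottles. Origin: middle of its underside; x along its long side, away from the robot
- balance: low laboratory balance, fixed, 205 x 150 mm, about 54 mm high, on the other side of the rack, its display toward the robot. Origin: middle of its underside; x to its back
- pan (a point): centre of the upper face of the balance's round flat steel pan, 112 mm across, 54 mm over the bench (35 mm behind the balance's origin); the dropper's origin comes to rest about 1 mm above it
Things that resemble listed ones, but are neither listed nor needed, are in the scene too. Leave any brown or red look-alike of the dropper alone.

How it is judged:
By the outcome, as a careful person would: the job done as asked, in the order asked, and still so for the second after the job is handed in, with the robot touching nothing.
It also fails if it takes over 112 s, if anything falls off the work surface, if the arm or the gripper's body presses on something with over 40 N, if the wrist force passes 120 N, or if a joint passes its speed limit or range.

### The arm

A 6-joint arm with a two-finger parallel gripper is mounted at the origin on a cart in front of the work surface, level with it; the furniture and walls round the work are solid. World frame = base frame: x ahead of the robot, y to its left, z up, the work surface at z = 0. Lengths are in mm, angles in rad, forces in N, time in s.
With the tool pointing down it reaches from about 275 to 750 mm from the base axis. Payload 10.2 kg.
Tool frame: the origin (TCP) lies on the front face of the gripper's body, between the roots of the fingers; the fingertips stand 73 mm ahead of it and the grasp point (between the pads) lies 54 mm ahead of it; z points along the fingers, y is the direction in which the jaws open and shut (so a half turn about z gives the same grasp; the last joint's range is limited). The gripper opens to 85 mm and grips with 20 to 120 N. Pads are 22 mm wide; open, the fingers measure 114 mm over their backs; the gripper's body (76 mm by 85 mm) begins 54 mm behind the grasp point. The pads swing forward as they close: fully open they stand 13 mm farther back than shut.
Start: joints at [0.955, 0.313, 1.498, -0, 1.331, -0.223], TCP at [200.971, 485.018, 303.894] pointing down, gripper open.
Joint ranges: [-2.94, 2.94], [-0.97, 2.17], [0.19, 2.56], [-1.23, 4.37], [0.02, 3.11], [-2.88, 2.88]. Speed limits (rad/s): [2.39, 2.39, 3.01, 3.14, 3.14, 3.14].

### API

Orientations are given as a unit quaternion [w, x, y, z].
In Python, from rig import ctrl gives the robot as it stands.
- The arm moves only by the tool move_arm, never from a script. Its argument "series" is a list of rows, each a list of 3 entries, a list of its own where there are three numbers: the shift along the tool's x, y, z in mm, then the turn about the tool's z in degrees, then the opening, from 0 (shut) to 1 (fully open). In form: [[[tx, ty, tz], yaw, grip], ...]. A call has 1 to 10 rows; each row is the pose to reach, as a shift and turn from the pose commanded when the call began, along the tool's axes at that moment; what a row does not reach only later rows make up. A row lasts 1/8 s, in which the tool goes at most 62.5 mm and 10.7 degrees, less where a joint would pass 70% of its speed; a pose out of reach is approached as far as the arm can. A call with a gripper value outside its range is refused whole. The fingers move at their own pace and stop on an object; "force" is the grip in N (left out, the last holds). Time passes only in rows, so rows that repeat a pose let the fingers close. It gives the time, the measured TCP pose, the force and the opening at its end, in the units of the state.
- ctrl.sense(): the state, without advancing time (a new reading comes with each control period).
- ctrl.capture(name): name is "side" or "top" or "wrist"; returns (picture, depth): 420x560x3 uint8, red, green, blue; 420x560 float32, mm along the optical axis (not along the pixel's ray), 0 where there is no reading.
- ctrl.camera_model(name): a dict with "fov_y" (degrees; the focal length in pixels is half the picture's height over the tangent of half this angle, whatever the lens; pixels are square), "cx", "cy" (the principal point, pixels), "dist_coeffs" ([k1, k2, p1, p2, k3] as OpenCV has them; the pictures are not rectified), "rvec" (rotation vector, rad) and "tvec" (3), from world to camera coordinates, as OpenCV has them. Camera axes: x right, y down, z forward; pixel columns grow to the right and rows downward; lengths in mm; the calibration is good to about 2 mm. A picture is of the moment at which its call begins: read the wrist's pose just before it. camera_model takes no time and is no camera call; for the wrist camera it gives the pose at the moment of the call.
- ctrl.finish_job(): hands the job in, once; it reports no verdict.
The state is a dict: "time_s": time; "joints": joint angles; "dq": joint speeds; "tau": joint torques, N m; "eef_pos": TCP position; "ee_rot": TCP orientation; "force": force on the tool from outside, world axes, zero at the start; "wrist_torque": the same for the moment, N m; "grip_width": opening from 0.0 (shut) to 1.0 (fully open).
Only numpy, scipy, OpenCV 4.12 (cv2) and the standard library are available. Lean on these libraries where they do the work, as an engineer would, in place of code of your own. Each camera call takes 0.05 s, during which the arm holds its last target.

## Working session

There is one attempt and no reset: what is moved stays moved. The work goes in short steps, Python scripts to look and compute and a tool call to move; the robot and the scene stay as the last step left them, time stands still between calls to the robot, and variables do not carry over. Pictures are saved under pics/ and viewed, and the job is handed in when it is done.

Besides the shell and the picture viewer there is one more tool, called after "Call:" as a command line: name --argument value ..., lists and objects as JSON in quotes. move_arm: Moves the arm, as the interface text tells. Its arguments: {"type":"object","properties":{"series":{"type":"array","items":{"type":"array"}},"force":{"type":"number"}},"required":["series"]}

```bash
ls; mkdir -p pics; python3 - <<'E'
from rig import ctrl
import cv2,numpy as np
print(ctrl.sense())
for n in ["side","top","wrist"]:
    m=ctrl.camera_model(n)
    p,d=ctrl.capture(n)
    cv2.imwrite(f"pics/{n}0.png",p[:,:,::-1]); np.savez(f"pics/{n}0.npz",p=p,d=d,**{k:np.array(v) for k,v in m.items()})
    print(n,m)
E
```

```text
pics
{'time_s': 0.0, 'joints': array([ 9.54644455e-01,  3.13472181e-01,  1.49846254e+00,  1.08098865e-05,
        1.33102385e+00, -2.23409656e-01]), 'dq': array([-0.00044621, -0.00130576,  0.0011419 , -0.00220495,  0.00074241,
       -0.00242183]), 'tau': array([ 6.08661667e-04, -4.12273550e+01, -2.59742528e+01, -1.39375661e-04,
        4.20740369e-03,  4.71177418e-05]), 'eef_pos': array([200.84024739, 484.87596673, 303.31408528]), 'ee_rot': array([-2.83140832e-04,  1.95112692e-01,  9.80780593e-01, -6.21524351e-04]), 'force': array([-0.86594672,  0.00168048, -0.68961033]), 'wrist_torque': array([-0.01241587, -0.03283092,  0.02079485]), 'grip_width': 1.003263982814513}
side {'fov_y': 53.74065415585784, 'cx': 281.23868972447065, 'cy': 212.56248980517597, 'dist_coeffs': array([0.01187962, 0.        , 0.        , 0.        , 0.        ]), 'rvec': array([ 0.45614671, -2.8329425 ,  1.01876517]), 'tvec': array([504.46185252, 173.01551748, 891.22590023])}
top {'fov_y': 51.90031342040674, 'cx': 281.5287536746103, 'cy': 212.7573937052108, 'dist_coeffs': array([-0.08634461,  0.        ,  0.        ,  0.        ,  0.        ]), 'rvec': array([ 2.07320465, -2.13775857,  0.09389876]), 'tvec': array([ 14.85636918, 570.91085787, 930.00765021])}
wrist {'fov_y': 61.37252720553204, 'cx': 278.8076547072547, 'cy': 206.72913156139265, 'dist_coeffs': array([-0.07690518,  0.        ,  0.        ,  0.        ,  0.        ]), 'rvec': array([-2.41989423, -1.61566483, -0.21747616]), 'tvec': array([-525.49464188,  -33.61952405,  378.08965113])}
```

View pics/top0.png

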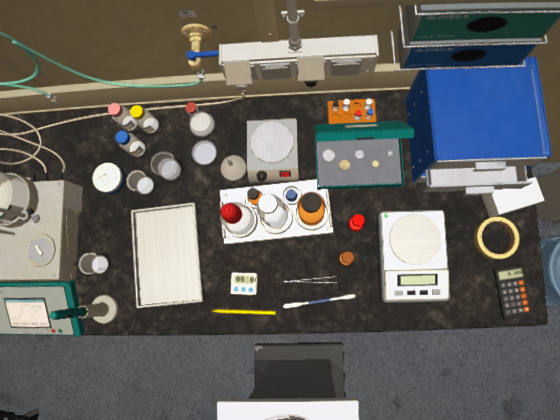

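View pics/side0.png

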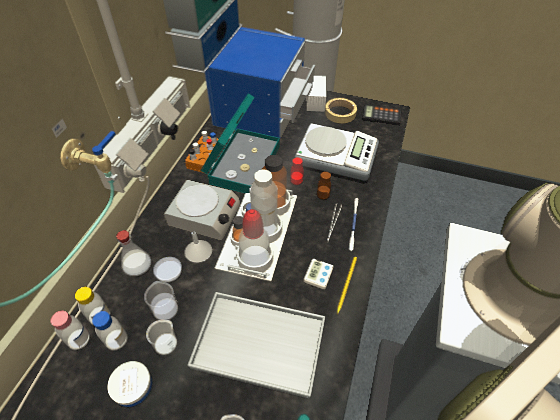

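View pics/wrist0.png

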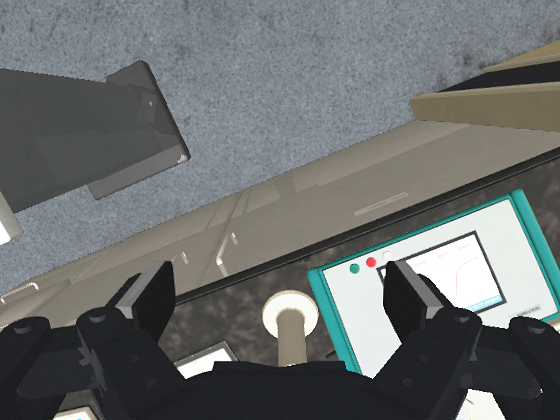

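Top view: the rack is at about (275,210). Squeeze bottle (red) is at (231,214), jar (white cap) at (269,205) and amber at (311,210). A brown item sits in the back socket at (253,196), with the blue stopper at (291,194). The tray is at (166,255) and the white balance at (415,255). Look-alikes: a brown one on the bench at (347,258), a red one at (357,222), and a grey hotplate at (272,145). Next I'll measure and take an enlarged crop.

```bash
cat > h.py <<'E'
import numpy as np,cv2
def load(n): return np.load(f"pics/{n}.npz")
def cam(m):
    f=210/np.tan(np.radians(float(m['fov_y']))/2)
    K=np.array([[f,0,float(m['cx'])],[0,f,float(m['cy'])],[0,0,1]])
    R=cv2.Rodrigues(np.array(m['rvec'],float))[0]; return K,np.array(m['dist_coeffs'],float),R,np.array(m['tvec'],float)
def rays(m,uv):
    K,D,R,t=cam(m); n=cv2.undistortPoints(np.array(uv,float).reshape(-1,1,2),K,D)[:,0]
    return -R.T@t, np.c_[n,np.ones(len(n))]@R
def onplane(m,uv,z):
    c,d=rays(m,uv); return c+d*((z-c[2])/d[:,2])[:,None]
def cloud(m,d):
    h,w=d.shape; v,u=np.mgrid[:h,:w]; c,r=rays(m,np.c_[u.ravel(),v.ravel()])
    P=c+r*d.ravel()[:,None]; P[d.ravel()==0]=np.nan; return P.reshape(h,w,3)
def proj(m,P):
    K,D,R,t=cam(m); return cv2.projectPoints(np.array(P,float).reshape(-1,1,3),cv2.Rodrigues(R)[0],t,K,D)[0][:,0]
def save(ctrl,n,name):
    m=ctrl.camera_model(n); p,d=ctrl.capture(n)
    cv2.imwrite(f"pics/{name}.png",p[:,:,::-1]); np.savez(f"pics/{name}.npz",p=p,d=d,**{k:np.array(v) for k,v in m.items()})
E
python3 - <<'E'
from h import *
for n,(x0,y0,x1,y1) in {"top0":(205,170,375,275),"side0":(200,140,340,290)}.items():
    m=load(n); c=m['p'][y0:y1,x0:x1,::-1]; s=4
    cv2.imwrite(f"pics/{n}_crop.png",cv2.resize(c,None,fx=s,fy=s,interpolation=cv2.INTER_CUBIC))
m=load("top0");P=cloud(m,m['d'])
for nm,u,v in [("bench",100,250),("dropper",253,196),("stopper",291,194),("jar",269,205),("amber",311,210),("sq",231,214),("brown",347,258),("pan",415,240),("trayfloor",166,255),("hot",272,140)]: print(nm,P[v,u].round(0))
# rack rect: white pixels between heights 0..35 near rack
z=P[...,2]; hsv=cv2.cvtColor(m['p'],cv2.COLOR_RGB2HSV)
E
```

```text
bench [502. 448.   0.]
dropper [605.  57.  82.]
stopper [616. -25.  32.]
jar [564.  11. 192.]
amber [556. -69. 158.]
sq [553.  90. 166.]
brown [ 463. -143.   75.]
pan [ 499. -294.   56.]
trayfloor [486. 278.   7.]
hot [739.  14.  60.]
```

```bash
ls pics
```

```text
side0.npz
side0.png
side0_crop.png
top0.npz
top0.png
top0_crop.png
wrist0.npz
wrist0.png
```

View pics/top0_crop.png

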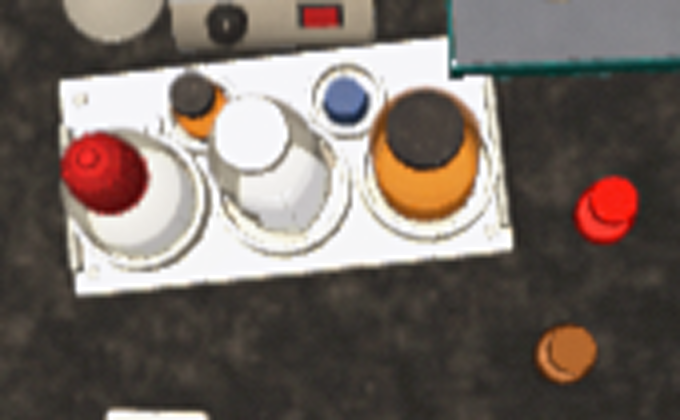

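View pics/side0_crop.png

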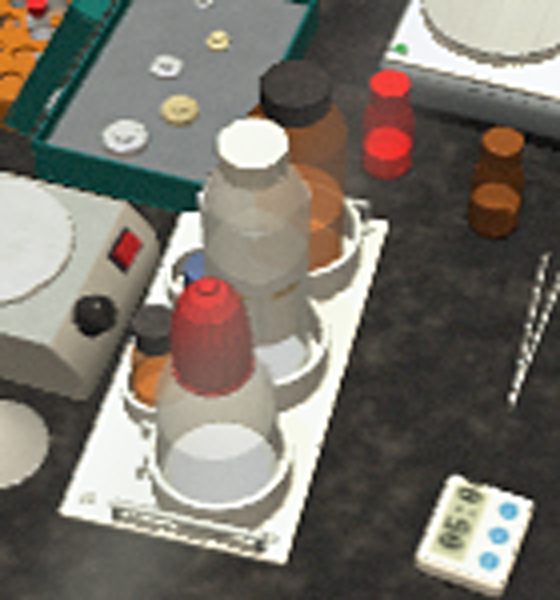

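The brown-glass bottle with the black cap in the left back socket, top view (253,196), fits the dropper. The all-brown vial at (347,258) and the red vial at (357,222) stand on the bench and have no black cap, so neither is it. Both crops confirm this. The bottles in its way are the squeeze bottle and the jar.

```bash
python3 - <<'E'
from h import *
for n in ["top0","side0"]:
    m=load(n);P=cloud(m,m['d'])
    X,Y,Z=P[...,0],P[...,1],P[...,2]
    for nm,(x,y),r,(z0,z1) in [("sq",(545,90),30,(60,185)),("jar",(555,10),35,(178,197)),("amber",(550,-70),35,(145,165)),("drop",(600,52),22,(70,90)),("stop",(612,-30),25,(26,40)),("pan",(499,-300),80,(50,60)),("balance",(480,-300),140,(30,62)),("hot",(730,14),110,(50,75)),("tray walls",(486,278),160,(12,22)),("alltrayfloor",(486,278),100,(1,11))]:
        k=(np.hypot(X-x,Y-y)<r)&(Z>z0)&(Z<z1)
        if k.sum()<5: continue
        q=P[k]; (cx,cy),rr=cv2.minEnclosingCircle(q[:,:2].astype(np.float32))
        print(n,nm,k.sum(),"mean",q.mean(0).round(1),"med z",np.median(q[:,2]).round(1),"ext",q.min(0).round(0),q.max(0).round(0),"circ",round(cx,1),round(cy,1),round(rr,1))
m=load("top0");p=m['p'];hsv=cv2.cvtColor(p,cv2.COLOR_RGB2HSV)
def blob(mask,seed):
    k,l=cv2.connectedComponents(mask.astype(np.uint8)); return l==l[seed[1],seed[0]]
def rect(seed,z,mask):
    b=blob(mask,seed); c=max(cv2.findContours(b.astype(np.uint8),0,1)[0],key=cv2.contourArea)[:,0]
    q=onplane(m,c,z)[:,:2].astype(np.float32); r=cv2.minAreaRect(q); print(seed,b.sum(),r,cv2.boxPoints(r).round(0).tolist())
w=(hsv[...,1]<40)&(hsv[...,2]>150)
rect((240,235),6,w); rect((166,230),16,w); rect((390,255),40,w)
cr=np.array([(60,78),(75,295),(513,250)])/4+[205,170]-.375
print(onplane(m,cr,6))
E
```

```text
top0 sq 653 mean [550.2  89.6 126.7] med z 119.1 ext [529.  64.  60.] [574. 120. 182.] circ 549.9 92.2 29.2
top0 jar 295 mean [567.   13.9 191.7] med z 192.3 ext [550.  -4. 179.] [586.  32. 197.] circ 568.0 14.6 18.5
top0 amber 257 mean [569.8 -69.4 156.9] med z 157.3 ext [554. -88. 145.] [585. -50. 162.] circ 573.1 -69.0 19.6
top0 drop 93 mean [610.3  57.2  80.3] med z 81.0 ext [601.  47.  70.] [621.  70.  85.] circ 612.1 58.3 12.1
top0 stop 132 mean [613.2 -25.3  32.1] med z 32.9 ext [588. -46.  26.] [636.  -6.  38.] circ 611.6 -29.7 24.3
top0 pan 2260 mean [ 494.9 -294.5   55.1] med z 55.1 ext [ 420. -350.   50.] [ 557. -238.   60.] circ 488.4 -299.9 71.0
top0 balance 6158 mean [ 465.  -289.7   48.9] med z 50.0 ext [ 364. -370.   30.] [ 570. -170.   61.] circ 467.3 -281.4 128.3
top0 hot 2603 mean [726.   16.7  56.3] med z 56.4 ext [627. -90.  50.] [792. 119.  73.] circ 729.9 14.1 109.7
top0 tray walls 788 mean [485.9 285.8  18.4] med z 18.8 ext [365. 135.  12.] [609. 437.  22.] circ 498.4 284.9 155.7
top0 alltrayfloor 4669 mean [485.1 275.9   4.5] med z 4.5 ext [387. 179.   1.] [5
[... 1173 characters left out ...]
 278.0 100.0
(240, 235) 4159 ((583.0196533203125, 16.277023315429688), (131.3714599609375, 259.0114440917969), 4.1791090965271) [[508.0, 141.0], [527.0, -118.0], [658.0, -108.0], [639.0, 150.0]]
(166, 230) 6123 ((486.23944091796875, 277.0245056152344), (234.0168914794922, 158.48207092285156), 4.816091060638428) [[363.0, 346.0], [376.0, 188.0], [609.0, 208.0], [596.0, 366.0]]
(390, 255) 4995 ((467.06695556640625, -294.2573547363281), (142.5729522705078, 196.2445831298828), 89.71353912353516) [[369.0, -365.0], [565.0, -366.0], [566.0, -223.0], [369.0, -222.0]]
[[ 640.5459814   147.89001745    6.        ]
 [ 509.51048224  139.19279096    6.        ]
 [ 527.66824119 -118.22125171    6.        ]]
```

```bash
cat >> h.py <<'E'
from scipy.spatial.transform import Rotation as Ro
def plan(s,tgt,jaw=None):
    """tool shift/yaw from sensed pose to TCP target; jaw=world angle deg of tool y"""
    q=s['ee_rot'];R=Ro.from_quat([q[1],q[2],q[3],q[0]]).as_matrix()
    out=R.T@(np.array(tgt)-s['eef_pos']); a=np.degrees(np.arctan2(R[1,1],R[0,1]))
    y=None if jaw is None else -((jaw-a+90)%180-90)
    print("pos",s['eef_pos'].round(1),"jaw",round(a,1),"tilt z",R[:,2].round(4),"-> shift",out.round(1),"yaw",y if y is None else round(y,1),"j",np.round(s['joints'],2),"g",round(s['grip_width'],3),"F",s['force'].round(1),"t",round(s['time_s'],2))
E
python3 - <<'E'
from h import *; from rig import ctrl
for n in ["top0","side0"]:
    m=load(n);P=cloud(m,m['d']);hsv=cv2.cvtColor(m['p'],cv2.COLOR_RGB2HSV);X,Y,Z=P[...,0],P[...,1],P[...,2]
    red=(hsv[...,1]>120)&((hsv[...,0]<8)|(hsv[...,0]>172))&(np.hypot(X-559,Y-99)<45)
    q=P[red]; print(n,"red",len(q),q.min(0).round(0),q.max(0).round(0))
    for a,b in [(95,110),(110,125),(125,140),(140,155),(155,168),(168,185)]:
        k=q[(q[:,2]>a)&(q[:,2]<b)]
        if len(k)>5: print(a,b,len(k),k.min(0).round(0),k.max(0).round(0))
    # hotplate etc near dropper
    for x0 in range(625,700,10):
        k=(X>x0)&(X<x0+10)&(Y>-20)&(Y<130); print(x0,[(y,round(float(np.nanmax(Z[k&(Y>y)&(Y<=y+25)],initial=-1)),0)) for y in range(-20,130,25)])
m=load("top0");c=m['p'][195:310,370:460,::-1]; cv2.imwrite("pics/bal.png",cv2.resize(c,None,fx=5,fy=5,interpolation=2))
g=cv2.cvtColor(m['p'],cv2.COLOR_RGB2GRAY)[195:310,370:460]; G=cv2.resize(g,None,fx=5,fy=5,interpolation=2)
C=cv2.HoughCircles(G,cv2.HOUGH_GRADIENT,1,500,param1=80,param2=20,minRadius=110,maxRadius=150); print(C)
for u,v,r in C[0]: print(onplane(m,[[(u+.5)/5-.5+370,(v+.5)/5-.5+195],[(u+r)/5+370,v/5+195]],54))
plan(ctrl.sense(),[559,99,320],4.2)
E
```

```text
top0 red 333 [542.  77. 114.] [576. 115. 182.]
110 125 18 [542.  77. 114.] [564. 102. 125.]
125 140 35 [542.  77. 125.] [571. 107. 140.]
140 155 65 [542.  78. 140.] [576. 115. 155.]
155 168 113 [544.  81. 155.] [576. 115. 168.]
168 185 102 [551.  86. 168.] [573. 108. 182.]
625 [(-20, 34.0), (5, 12.0), (30, 53.0), (55, 80.0), (80, 11.0), (105, 12.0)]
635 [(-20, 29.0), (5, 11.0), (30, 25.0), (55, 26.0), (80, 11.0), (105, 13.0)]
645 [(-20, 35.0), (5, 35.0), (30, 59.0), (55, 34.0), (80, 5.0), (105, 6.0)]
655 [(-20, 53.0), (5, 44.0), (30, 62.0), (55, 47.0), (80, 5.0), (105, 6.0)]
665 [(-20, 56.0), (5, 55.0), (30, 60.0), (55, 57.0), (80, 12.0), (105, 18.0)]
675 [(-20, 58.0), (5, 57.0), (30, 57.0), (55, 58.0), (80, 23.0), (105, 32.0)]
685 [(-20, 61.0), (5, 62.0), (30, 61.0), (55, 56.0), (80, 30.0), (105, 74.0)]
695 [(-20, 62.0), (5, 63.0), (30, 63.0), (55, 57.0), (80, 32.0), (105, 72.0)]
side0 red 236 [542.  89. 109.] [579. 118. 175.]
110 125 12 [542. 102. 110.] [578. 118. 121.]
125 140 7 [574. 110. 133.] [576. 113. 140.]
140 155 42 [552.  97. 142.] [579. 117. 155.]
155 168 114 [546.  89. 1
[... 272 characters left out ...]
, 2.0), (105, 1.0)]
655 [(-20, 50.0), (5, 44.0), (30, 59.0), (55, 45.0), (80, 1.0), (105, 5.0)]
665 [(-20, 53.0), (5, 52.0), (30, 53.0), (55, 52.0), (80, 13.0), (105, 18.0)]
675 [(-20, 54.0), (5, 53.0), (30, 54.0), (55, 53.0), (80, 21.0), (105, 32.0)]
685 [(-20, 57.0), (5, 58.0), (30, 58.0), (55, 52.0), (80, 25.0), (105, 71.0)]
695 [(-20, 59.0), (5, 59.0), (30, 59.0), (55, 54.0), (80, 1.0), (105, 71.0)]
[[[185.5 395.5 141.7]]]
[[ 426.17339408 -271.65081017   54.        ]
 [ 423.17890342 -333.67059848   54.        ]]
pos [200.9 484.9 303.5] jaw 67.5 tilt z [-6.e-04 -8.e-04 -1.e+00] -> shift [-478.6 -219.4  -16.4] yaw 63.3 j [ 0.95  0.31  1.5   0.    1.33 -0.22] g 1.0 F [ 0.3 -0.3  0.8] t 0.15
```

View pics/bal.png

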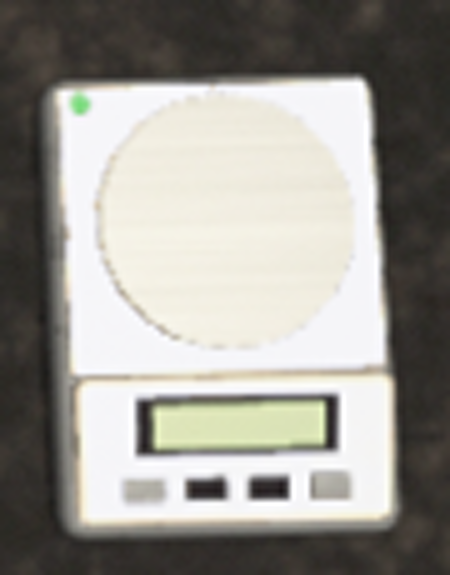

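Balance crop: the pan spans (97..355, 92..348), so its centre is crop (226,220), full picture about (415,239).

Call:
move_arm --series '[[[-48,-22,-16],7,1],[[-96,-44,-16],14,1],[[-145,-66,-16],21,1],[[-195,-89,-16],28,1],[[-245,-112,-16],35,1],[[-295,-135,-16],42,1],[[-345,-158,-16],49,1],[[-395,-181,-16],56,1],[[-440,-202,-16],63,1],[[-479,-219,-16],63,1]]' --force 40

```text
time_s: 1.4
eef_pos: [560.7, 97.7, 319.5]
ee_rot: [-0.0, 0.68, 0.734, -0.0]
force: [1.1, 0.4, 0.4]
grip_width: 0.999
```

```bash
python3 - <<'E'
from h import *; from rig import ctrl
m=load("top0"); print("pan",onplane(m,[[415.1,238.9]],54))
s=ctrl.sense();plan(s,[560,98,320],4.2); plan(s,[560,98,184],4.2)
E
```

```text
pan [[ 501.11193039 -294.90260698   54.        ]]
pos [560.7  97.7 319.5] jaw 4.4 tilt z [-6.e-04  0.e+00 -1.e+00] -> shift [ 0.3 -0.6 -0.5] yaw 0.2 j [-0.03  0.4   1.33  0.    1.41 -0.11] g 0.999 F [1.1 0.4 0.4] t 1.4
pos [560.7  97.7 319.5] jaw 4.4 tilt z [-6.e-04  0.e+00 -1.e+00] -> shift [  0.3  -0.6 135.5] yaw 0.2 j [-0.03  0.4   1.33  0.    1.41 -0.11] g 0.999 F [1.1 0.4 0.4] t 1.4
```

```bash
python3 - <<'E'
from h import *; from rig import ctrl
save(ctrl,"wrist","w1")
m=load("w1"); print(proj(m,[[560,98,176],[560,98,94],[567,15,191],[611,59,79]]).round(0))
E
```

```text
[[278. 221.]
 [278. 192.]
 [279. 348.]
 [330. 233.]]
```

View pics/w1.png

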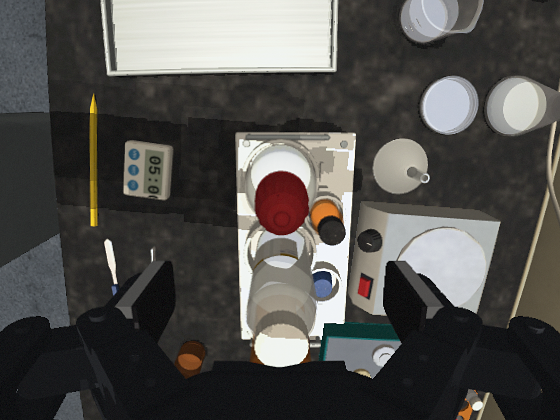

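Wrist view: red tip at (281,220), jar cap at (283,347) and dropper cap at (331,229). All are within 4 px of prediction.

Call:
move_arm --series '[[[0,0,40],0,1],[[0,0,80],0,1],[[0,0,110],0,1],[[0,0,128],0,1],[[0,0,135],0,1],[[0,0,135],0,0.3],[[0,0,135],0,0],[[0,0,135],0,0],[[0,0,135],0,0],[[0,0,135],0,0]]' --force 40

```text
time_s: 2.7
eef_pos: [560.0, 99.3, 185.7]
ee_rot: [0.001, 0.679, 0.734, 0.001]
force: [1.0, 0.7, 5.6]
grip_width: 0.415
```

```bash
python3 - <<'E'
from h import *; from rig import ctrl
save(ctrl,"side","s1")
m=load("s1");cv2.imwrite("pics/s1c.png",cv2.resize(m['p'][100:320,150:350,::-1],None,fx=2.7,fy=2.7))
plan(ctrl.sense(),[428,272,260],4.2)
E
```

```text
pos [560.   99.3 185.6] jaw 4.5 tilt z [ 0.0017 -0.     -1.    ] -> shift [ 182.5 -118.   -74.6] yaw 0.3 j [-0.03  0.52  1.51  0.    1.1  -0.11] g 0.412 F [-0.5 -0.5  6.3] t 2.75
```

View pics/s1c.png

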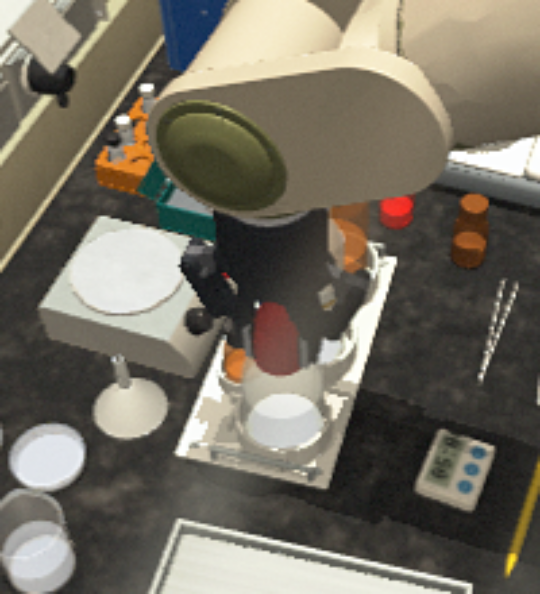

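Call:
move_arm --series '[[[0,0,-15],0,0],[[0,0,-40],0,0],[[0,0,-65],0,0],[[0,0,-75],0,0],[[30,-19,-75],0,0],[[70,-45,-75],0,0],[[110,-71,-75],0,0],[[150,-97,-75],0,0],[[175,-114,-75],0,0],[[183,-119,-75],0,0]]'

```text
time_s: 4.0
eef_pos: [425.6, 273.4, 259.6]
ee_rot: [-0.0, 0.678, 0.735, -0.0]
force: [0.3, -0.4, -1.8]
grip_width: 0.414
```

```bash
python3 - <<'E'
from h import *; from rig import ctrl
plan(ctrl.sense(),[428,272,182.6],4.2)
save(ctrl,"side","s2")
E
```

```text
pos [425.6 273.4 259.6] jaw 4.6 tilt z [-1.e-03 -3.e-04 -1.e+00] -> shift [-1.6  2.4 77. ] yaw 0.4 j [0.34 0.31 1.62 0.   1.21 0.26] g 0.414 F [ 0.3 -0.4 -1.8] t 4.0
```

View pics/s2.png

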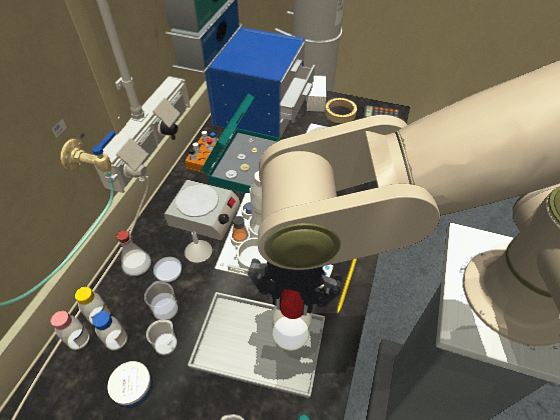

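The squeeze bottle is held upright over the tray, red head at (292,303). Lowering it.

Call:
move_arm --series '[[[0,0,30],0,0],[[0,0,55],0,0],[[0,0,68],0,0],[[0,0,73],0,0],[[0,0,76],0,0],[[0,0,76],0,0]]'

```text
time_s: 4.8
eef_pos: [426.9, 272.5, 184.3]
ee_rot: [0.0, 0.679, 0.734, 0.0]
force: [-0.5, -0.3, -1.5]
grip_width: 0.412
```

Call:
move_arm --series '[[[0,0,1],0,0],[[0,0,2],0,0],[[0,0,2.5],0,0],[[0,0,2.5],0,0]]'

```text
time_s: 5.3
eef_pos: [427.0, 272.6, 182.5]
ee_rot: [0.0, 0.679, 0.734, 0.001]
force: [-0.5, -0.7, 8.2]
grip_width: 0.416
```

Call:
move_arm --series '[[[0,0,-0.5],0,0.5],[[0,0,-0.5],0,0.7],[[0,0,-0.5],0,1],[[0,0,-0.5],0,1],[[0,0,-0.5],0,1],[[0,0,-30],0,1],[[0,0,-75],0,1],[[0,0,-120],0,1],[[0,0,-150],0,1],[[0,0,-156],0,1]]'

```text
time_s: 6.55
eef_pos: [426.9, 272.6, 338.9]
ee_rot: [0.001, 0.679, 0.734, 0.001]
force: [-0.8, -0.2, -0.6]
grip_width: 1.003
```

```bash
python3 - <<'E'
from h import *; from rig import ctrl
s=ctrl.sense();plan(s,[567.5,15,338],4.2)
save(ctrl,"wrist","w2")
m=load("w2");print(proj(m,[[427,272,173]]))
E
```

```text
pos [426.9 272.6 338.9] jaw 4.5 tilt z [ 0.003  0.001 -1.   ] -> shift [-267.8  119.9    1.1] yaw 0.3 j [ 0.34  0.25  1.49 -0.    1.4   0.26] g 1.003 F [-0.8 -0.2 -0.6] t 6.55
[[278.01644731 212.37972442]]
```

View pics/w2.png

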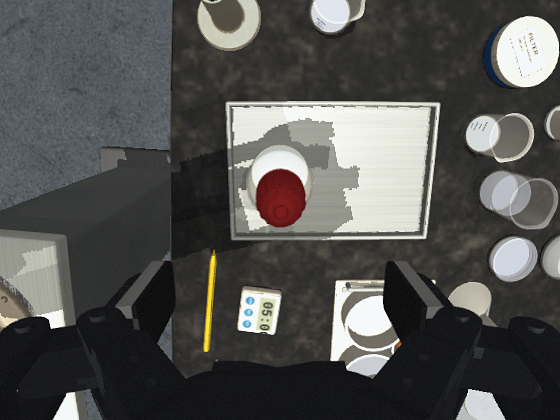

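The squeeze bottle stands in the tray, tip at (281,212). On to the jar.

Call:
move_arm --series '[[[-35,16,0],0,1],[[-85,38,0],0,1],[[-140,62,0],0,1],[[-195,87,0],0,1],[[-240,107,0],0,1],[[-260,117,0],0,1],[[-268,120,0],0,1],[[-268,120,0],0,1]]'

```text
time_s: 7.6
eef_pos: [567.1, 15.4, 337.0]
ee_rot: [-0.0, 0.679, 0.735, -0.0]
force: [-0.5, -0.4, -0.2]
grip_width: 0.998
```

```bash
python3 - <<'E'
from h import *; from rig import ctrl
s=ctrl.sense();plan(s,[568,15,225],4.2)
save(ctrl,"wrist","w3")
m=load("w3");print(proj(m,[[568,15,191],[611,59,79]]))
E
```

```text
pos [567.1  15.4 337. ] jaw 4.5 tilt z [-8.e-04  4.e-04 -1.e+00] -> shift [ -0.6   1.  112. ] yaw 0.3 j [-0.18  0.39  1.31  0.    1.45 -0.26] g 0.998 F [-0.5 -0.4 -0.2] t 7.6
[[280.29747972 220.94125305]
 [330.34045341 141.74617894]]
```

View pics/w3.png

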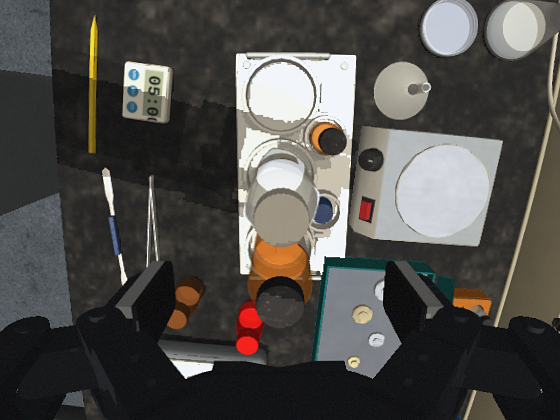

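Jar cap is at (281,216), centred in the jaws.

Call:
move_arm --series '[[[1,1,35],0,1],[[1,1,70],0,1],[[1,1,95],0,1],[[1,1,107],0,1],[[1,1,112],0,1],[[1,1,112],0,0.3],[[1,1,112],0,0],[[1,1,112],0,0],[[1,1,112],0,0],[[1,1,112],0,0]]' --force 45

```text
time_s: 8.9
eef_pos: [568.5, 15.7, 226.1]
ee_rot: [0.001, 0.679, 0.734, 0.0]
force: [-0.9, -0.2, 6.4]
grip_width: 0.409
```

```bash
python3 - <<'E'
from h import *; from rig import ctrl
plan(ctrl.sense(),[550,283,295],4.2)
E
```

```text
pos [568.5  15.7 226.1] jaw 4.5 tilt z [ 1.3e-03 -2.0e-04 -1.0e+00] -> shift [267.9   2.6 -68.9] yaw 0.3 j [-0.18  0.48  1.47 -0.    1.19 -0.26] g 0.409 F [-0.9 -0.2  6.4] t 8.9
```

Call:
move_arm --series '[[[0,0,-15],0,0],[[0,0,-40],0,0],[[0,0,-62],0,0],[[0,0,-70],0,0],[[35,0,-70],0,0],[[85,1,-70],0,0],[[140,1,-70],0,0],[[195,2,-70],0,0],[[245,2,-70],0,0],[[268,2,-70],0,0]]'

```text
time_s: 10.15
eef_pos: [548.5, 285.3, 294.7]
ee_rot: [-0.0, 0.678, 0.735, -0.001]
force: [0.5, -0.8, -1.3]
grip_width: 0.404
```

Call:
move_arm --series '[[[0,0,0],0,0],[[0,0,25],0,0],[[0,0,50],0,0],[[0,0,63],0,0],[[0,0,68],0,0],[[0,0,70],0,0],[[0,0,70],0,0]]'

```text
time_s: 11.02
eef_pos: [549.4, 283.1, 226.0]
ee_rot: [0.0, 0.679, 0.734, 0.0]
force: [-0.4, 0.1, -2.8]
grip_width: 0.406
```

```bash
python3 - <<'E'
from h import *; from rig import ctrl
plan(ctrl.sense(),[550,283,223],4.2)
save(ctrl,"side","s3")
E
```

```text
pos [549.4 283.1 226. ] jaw 4.5 tilt z [ 1.e-03  3.e-04 -1.e+00] -> shift [-0.1  0.5  3. ] yaw 0.3 j [ 0.29  0.58  1.3  -0.    1.26  0.21] g 0.406 F [-0.4  0.1 -2.8] t 11.03
```

View pics/s3.png

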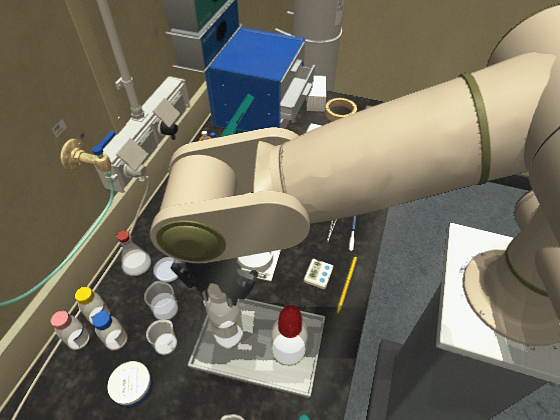

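Both bottles are over the tray: jar held at (225,310), squeeze bottle standing at (290,330). Setting the jar down.

Call:
move_arm --series '[[[0,0,1],0,0],[[0,0,2],0,0],[[0,0,3],0,0],[[0,0,3.5],0,0],[[0,0,3.5],0,0]]'

```text
time_s: 11.7
eef_pos: [549.3, 283.2, 223.2]
ee_rot: [0.0, 0.679, 0.734, 0.001]
force: [-2.5, 0.0, 7.5]
grip_width: 0.406
```

Call:
move_arm --series '[[[0,0,-0.5],0,0.5],[[0,0,-0.5],0,0.7],[[0,0,-0.5],0,1],[[0,0,-0.5],0,1],[[0,0,-0.5],0,1],[[0,0,-20],0,1],[[0,0,-50],0,1],[[0,0,-80],0,1],[[0,0,-95],0,1],[[0,0,-100],0,1]]'

```text
time_s: 12.95
eef_pos: [549.3, 283.1, 322.1]
ee_rot: [0.0, 0.679, 0.734, 0.0]
force: [0.0, 0.6, -0.2]
grip_width: 0.998
```

```bash
python3 - <<'E'
from h import *; from rig import ctrl
s=ctrl.sense();plan(s,[611,59,250],94.2)
E
```

```text
pos [549.3 283.1 322.1] jaw 4.5 tilt z [ 4.e-04  1.e-04 -1.e+00] -> shift [-228.2   44.    72.1] yaw -89.7 j [0.29 0.51 1.16 0.   1.47 0.21] g 0.998 F [ 0.   0.6 -0.2] t 12.95
```

Call:
move_arm --series '[[[-30,6,0],-9,1],[[-70,14,0],-18,1],[[-115,22,0],-27,1],[[-160,31,0],-36,1],[[-195,38,10],-45,0.8],[[-220,43,20],-54,0.8],[[-228,44,30],-63,0.8],[[-228,44,40],-72,0.8],[[-228,44,50],-81,0.8],[[-228,44,50],-90,0.8]]'

```text
time_s: 14.2
eef_pos: [610.5, 59.2, 269.6]
ee_rot: [-0.002, -0.042, 0.999, 0.0]
force: [-0.5, 0.3, -0.3]
grip_width: 0.8
```

```bash
python3 - <<'E'
from h import *; from rig import ctrl
s=ctrl.sense();plan(s,[611,59,116],94.2)
save(ctrl,"wrist","w4")
m=load("w4");print(proj(m,[[611,59,79]])); save(ctrl,"top","t4")
E
```

```text
pos [610.5  59.2 269.6] jaw 94.8 tilt z [-3.8e-03  4.0e-04 -1.0e+00] -> shift [ -1.1  -0.4 153.6] yaw 0.6 j [-0.09  0.54  1.26  0.    1.35 -1.75] g 0.8 F [-0.5  0.3 -0.3] t 14.2
[[276.98457706 202.40437676]]
```

View pics/w4.png

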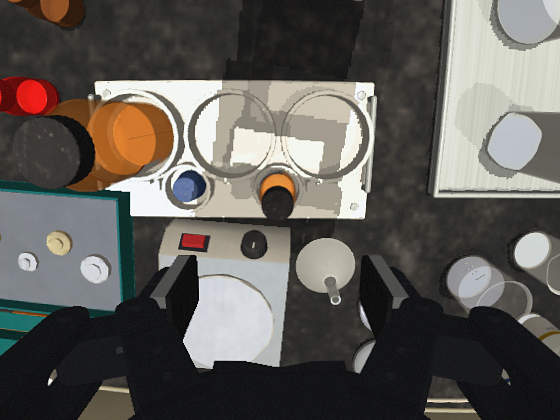

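View pics/t4.png

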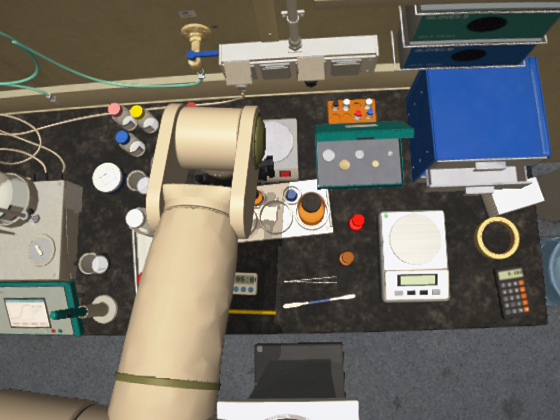

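The dropper's cap is at (277,203), as predicted, with clear access. It has a black cap on amber glass, so it is the right bottle. Descending.

Call:
move_arm --series '[[[0,0,40],0,0.7],[[0,0,85],0,0.7],[[0,0,120],0,0.7],[[0,0,140],0,0.7],[[0,0,150],0,0.7],[[0,0,153],0,0.7],[[0,0,153],0,0.2],[[0,0,153],0,0],[[0,0,153],0,0],[[0,0,153],0,0]]' --force 30

```text
time_s: 15.55
eef_pos: [611.3, 59.2, 119.7]
ee_rot: [0.001, -0.039, 0.999, -0.0]
force: [-0.4, -0.5, 4.8]
grip_width: 0.268
```

```bash
python3 - <<'E'
from h import *; from rig import ctrl
s=ctrl.sense();plan(s,[501.5,-294.5,270],94.2)
save(ctrl,"side","s5")
E
```

```text
pos [611.3  59.2 119.7] jaw 94.5 tilt z [ 1.4e-03 -1.0e-04 -1.0e+00] -> shift [ 136.9 -344.1 -150.5] yaw 0.3 j [-0.09  0.69  1.41  0.    1.03 -1.74] g 0.268 F [-0.4 -0.5  4.8] t 15.55
```

View pics/s5.png

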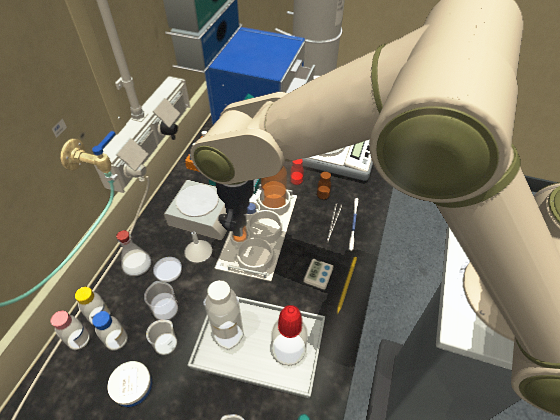

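Both tall bottles stand in the tray and the dropper is gripped, opening about 23 mm. I'm lifting it well above the amber bottle.

Call:
move_arm --series '[[[0,0,-12],0,0],[[0,0,-40],0,0],[[0,0,-85],0,0],[[0,0,-130],0,0],[[0,0,-175],0,0],[[0,0,-195],0,0],[[0,0,-198],0,0],[[0,0,-198],0,0]]'

```text
time_s: 16.6
eef_pos: [610.7, 59.2, 316.0]
ee_rot: [-0.001, -0.039, 0.999, 0.0]
force: [0.7, -0.0, -0.3]
grip_width: 0.271
```

Call:
move_arm --series '[[[12,-30,0],0,0],[[30,-75,0],0,0],[[50,-125,0],0,0],[[70,-175,0],0,0],[[90,-225,0],0,0],[[110,-275,0],0,0],[[127,-320,0],0,0],[[135,-340,0],0,0],[[137,-344,0],0,0],[[137,-344,0],0,0]]'

```text
time_s: 17.85
eef_pos: [501.7, -293.4, 316.6]
ee_rot: [-0.0, -0.04, 0.999, 0.0]
force: [0.1, -0.3, -0.2]
grip_width: 0.271
```

```bash
python3 - <<'E'
from h import *; from rig import ctrl
s=ctrl.sense();plan(s,[501.5,-294.5,168],94.2)
save(ctrl,"wrist","w6");save(ctrl,"side","s6"); m=load("w6"); print(proj(m,[[501.5,-294.5,54]]))
a=np.hstack([load("w6")['p'],load("s6")['p']])[:,:,::-1]; cv2.imwrite("pics/ws6.png",cv2.resize(a,(800,300),interpolation=3))
E
```

```text
pos [ 501.7 -293.4  316.6] jaw 94.5 tilt z [-3.e-04  7.e-04 -1.e+00] -> shift [  0.3  -1.2 148.6] yaw 0.3 j [-0.73  0.43  1.3   0.    1.41 -2.38] g 0.271 F [ 0.1 -0.3 -0.2] t 17.85
[[276.42956192 181.80742977]]
```

View pics/ws6.png

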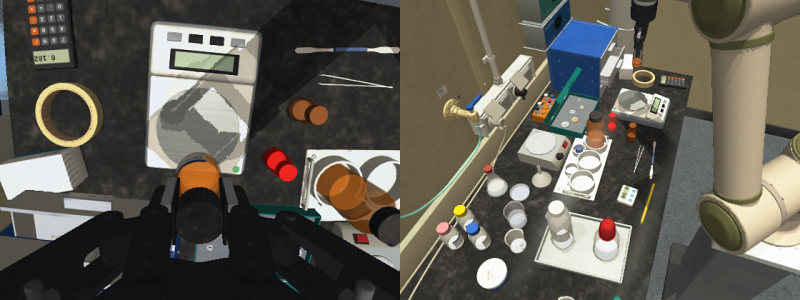

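In the wrist view (left half) the pan centre is at about (279,184) at full scale, against a predicted (276,182). The dropper is held upright. Lowering it.

Call:
move_arm --series '[[[0,-1,40],0,0],[[0,-1,80],0,0],[[0,-1,115],0,0],[[0,-1,135],0,0],[[0,-1,142],0,0],[[0,-1,145],0,0],[[0,-1,145],0,0]]'

```text
time_s: 18.82
eef_pos: [501.7, -295.4, 172.6]
ee_rot: [0.0, -0.039, 0.999, -0.0]
force: [-0.5, 0.0, -0.0]
grip_width: 0.274
```

Call:
move_arm --series '[[[0,0,2],0,0],[[0,0,3],0,0],[[0,0,4],0,0],[[0,0,4],0,0]]'

```text
time_s: 19.32
eef_pos: [501.4, -295.4, 167.8]
ee_rot: [-0.0, -0.039, 0.999, 0.0]
force: [-0.9, -1.1, -0.4]
grip_width: 0.273
```

Call:
move_arm --series '[[[0,0,0.5],0,0],[[0,0,1],0,0],[[0,0,1],0,0]]'

```text
time_s: 19.7
eef_pos: [501.5, -295.6, 167.7]
ee_rot: [0.0, -0.039, 0.999, -0.0]
force: [-1.1, 1.1, 5.8]
grip_width: 0.273
```

Contact. Release.

Call:
move_arm --series '[[[0,0,0],0,0.35],[[0,0,0],0,0.5],[[0,0,0],0,0.7],[[0,0,0],0,0.8],[[0,0,0],0,0.8],[[0,0,-20],0,0.8],[[0,0,-60],0,0.8],[[0,0,-110],0,0.8],[[0,0,-150],0,0.8],[[0,0,-160],0,0.8]]'

```text
time_s: 20.95
eef_pos: [501.7, -295.6, 329.5]
ee_rot: [0.002, -0.039, 0.999, -0.002]
force: [-0.1, 0.2, -0.7]
grip_width: 0.802
```

```bash
python3 - <<'E'
from h import *; from rig import ctrl
s=ctrl.sense();plan(s,[549.3,283.1,326],4.5)
save(ctrl,"wrist","w7");m=load("w7"); print(proj(m,[[501.5,-294.5,54],[501.5,-294.5,127]]))
E
```

```text
pos [ 501.7 -295.6  329.5] jaw 94.5 tilt z [ 0.0033 -0.003  -1.    ] -> shift [-92.9 573.2   1.9] yaw 90.0 j [-0.73  0.42  1.27  0.    1.44 -2.38] g 0.802 F [-0.1  0.2 -0.7] t 20.95
[[279.82690767 178.51933656]
 [279.79467431 196.22667141]]
```

View pics/w7.png

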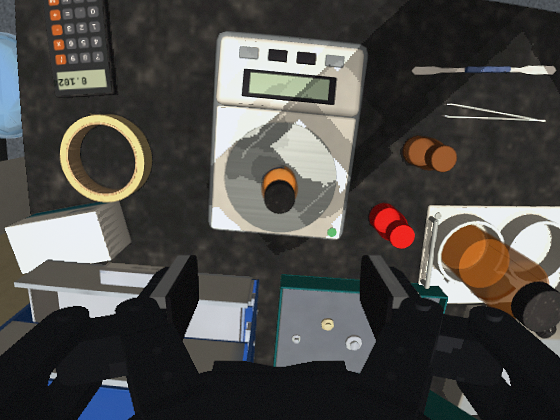

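The dropper stands upright, cap at (279,197), centred on the pan whose centre is about (281,178). Back for the jar.

Call:
move_arm --series '[[[-5,30,0],9,1],[[-13,80,0],18,1],[[-21,130,0],27,1],[[-29,180,0],36,1],[[-37,230,0],45,1],[[-45,280,0],54,1],[[-53,330,0],63,1],[[-61,380,0],72,1],[[-69,430,0],81,1],[[-76,470,0],90,1]]'

```text
time_s: 22.25
eef_pos: [540.0, 181.0, 325.1]
ee_rot: [-0.001, 0.68, 0.733, -0.001]
force: [0.7, -0.4, -0.3]
grip_width: 0.999
```

```bash
python3 - <<'E'
from h import *; from rig import ctrl
s=ctrl.sense();plan(s,[549.3,283.1,326],4.5)
E
```

```text
pos [540.  181.  325.1] jaw 4.2 tilt z [-2.7e-03 -3.0e-04 -1.0e+00] -> shift [101.2  16.9  -0.9] yaw -0.3 j [0.12 0.4  1.32 0.   1.42 0.04] g 0.999 F [ 0.7 -0.4 -0.3] t 22.25
```

Call:
move_arm --series '[[[35,6,0],0,1],[[75,12,0],0,1],[[95,16,0],0,1],[[101,17,0],0,1],[[101,17,0],0,1]]'

```text
time_s: 22.88
eef_pos: [549.3, 280.8, 326.0]
ee_rot: [-0.0, 0.679, 0.734, -0.001]
force: [-0.8, 0.5, -0.1]
grip_width: 1.001
```

```bash
python3 - <<'E'
from h import *; from rig import ctrl
s=ctrl.sense();plan(s,[549.3,283.1,223.1],4.5)
save(ctrl,"wrist","w8");m=load("w8"); print(proj(m,[[549.3,283.1,188]]))
E
```

```text
pos [549.3 280.8 326. ] jaw 4.5 tilt z [-1.4e-03 -6.0e-04 -1.0e+00] -> shift [  2.4   0.3 102.9] yaw -0.0 j [ 0.28  0.51  1.15 -0.    1.48  0.2 ] g 1.001 F [-0.8  0.5 -0.1] t 22.88
[[279.3020469 220.2754191]]
```

View pics/w8.png

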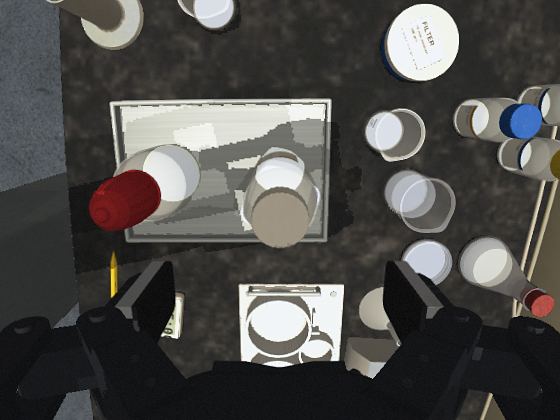

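Jar cap is at (280,217), as expected. Grasping it.

Call:
move_arm --series '[[[1.5,0,35],0,1],[[1.5,0,70],0,1],[[1.5,0,92],0,1],[[1.5,0,100],0,1],[[1.5,0,102.5],0,1],[[1.5,0,102.5],0,0.3],[[1.5,0,102.5],0,0],[[1.5,0,102.5],0,0],[[1.5,0,102.5],0,0],[[1.5,0,102.5],0,0]]' --force 45

```text
time_s: 24.18
eef_pos: [549.5, 282.7, 225.1]
ee_rot: [0.0, 0.679, 0.734, 0.001]
force: [0.4, 0.2, 5.2]
grip_width: 0.406
```

```bash
python3 - <<'E'
from h import *; from rig import ctrl
s=ctrl.sense();plan(s,[567.5,15.4,296],4.5)
E
```

```text
pos [549.5 282.7 225.1] jaw 4.5 tilt z [ 1.3e-03  4.0e-04 -1.0e+00] -> shift [-267.8   -2.9  -71. ] yaw -0.0 j [ 0.29  0.58  1.31 -0.    1.25  0.21] g 0.406 F [0.4 0.2 5.2] t 24.18
```

Call:
move_arm --series '[[[0,0,-15],0,0],[[0,0,-40],0,0],[[0,0,-65],0,0],[[0,0,-75],0,0],[[-35,0,-75],0,0],[[-85,-1,-75],0,0],[[-140,-2,-75],0,0],[[-195,-2,-75],0,0],[[-245,-3,-75],0,0],[[-267,-3,-75],0,0]]'

```text
time_s: 25.42
eef_pos: [567.0, 13.7, 298.8]
ee_rot: [-0.001, 0.68, 0.733, -0.001]
force: [0.7, 0.1, -2.3]
grip_width: 0.407
```

Call:
move_arm --series '[[[0,0,0],0,0],[[0,0,0],0,0]]'

```text
time_s: 25.68
eef_pos: [567.0, 16.9, 299.1]
ee_rot: [-0.0, 0.679, 0.734, -0.0]
force: [-0.5, 0.4, -2.2]
grip_width: 0.403
```

```bash
python3 - <<'E'
from h import *; from rig import ctrl
s=ctrl.sense();plan(s,[567,15.3,228.1],4.5)
save(ctrl,"side","s9")
cv2.imwrite("pics/s9c.png",cv2.resize(load("s9")['p'][110:330,160:360,::-1],None,fx=2.7,fy=2.7))
E
```

```text
pos [567.   16.9 299.1] jaw 4.5 tilt z [-7.e-04  4.e-04 -1.e+00] -> shift [-1.6 -0.1 71. ] yaw 0.0 j [-0.18  0.41  1.37  0.    1.36 -0.26] g 0.403 F [-0.5  0.4 -2.2] t 25.68
```

View pics/s9c.png

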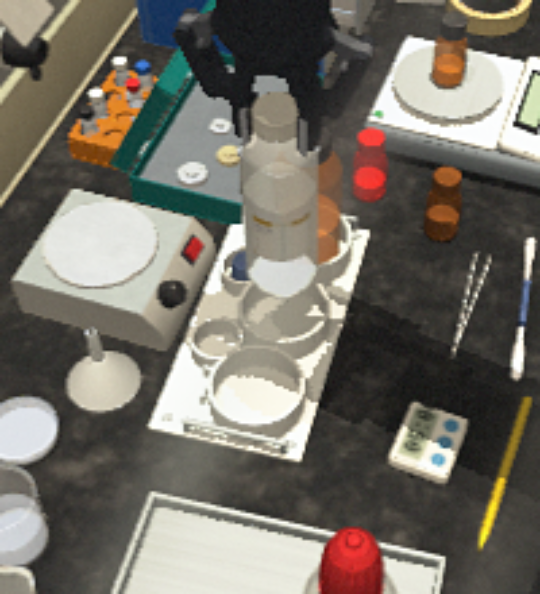

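The jar hangs straight over the middle socket and the dropper stands on the pan. Lowering the jar.

Call:
move_arm --series '[[[-1.5,0,20],0,0],[[-1.5,0,40],0,0],[[-1.5,0,55],0,0],[[-1.5,0,63],0,0],[[-1.5,0,67],0,0],[[-1.5,0,68],0,0],[[-1.5,0,68],0,0]]'

```text
time_s: 26.6
eef_pos: [567.5, 14.6, 231.8]
ee_rot: [0.0, 0.679, 0.734, 0.0]
force: [0.9, -0.1, -2.0]
grip_width: 0.41
```

Call:
move_arm --series '[[[0,0,1.5],0,0],[[0,0,3],0,0],[[0,0,4],0,0],[[0,0,4],0,0]]'

```text
time_s: 27.1
eef_pos: [567.4, 14.7, 228.1]
ee_rot: [0.0, 0.679, 0.734, 0.0]
force: [-2.7, -0.1, 4.5]
grip_width: 0.408
```

Contact at the expected height (228.1). Release and go to the squeeze bottle.

Call:
move_arm --series '[[[0,0,0],0,0.5],[[0,0,0],0,0.7],[[0,0,0],0,1],[[0,0,0],0,1],[[0,0,0],0,1],[[0,0,-20],0,1],[[0,0,-50],0,1],[[0,0,-80],0,1],[[0,0,-95],0,1],[[0,0,-100],0,1]]'

```text
time_s: 28.35
eef_pos: [567.3, 14.7, 327.6]
ee_rot: [0.0, 0.679, 0.734, 0.0]
force: [0.3, -0.7, -0.9]
grip_width: 1.002
```

```bash
python3 - <<'E'
from h import *; from rig import ctrl
s=ctrl.sense();plan(s,[427,272.6,327],4.5)
save(ctrl,"wrist","w10")
E
```

```text
pos [567.3  14.7 327.6] jaw 4.5 tilt z [ 4.e-04 -1.e-04 -1.e+00] -> shift [ 268.1 -119.7    0.5] yaw -0.0 j [-0.18  0.39  1.32 -0.    1.42 -0.26] g 1.002 F [ 0.3 -0.7 -0.9] t 28.35
```

View pics/w10.png

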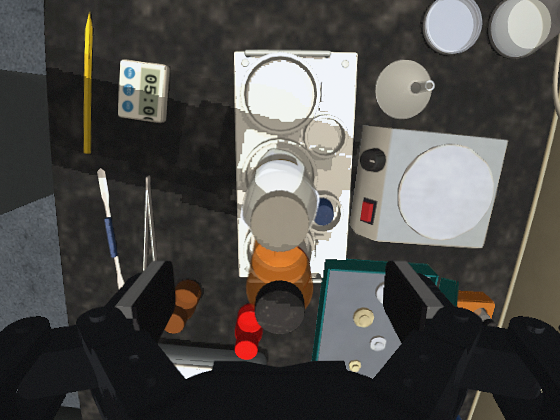

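The jar stands in its socket, cap at (281,218).

Call:
move_arm --series '[[[35,-16,0],0,1],[[85,-38,0],0,1],[[140,-62,0],0,1],[[195,-87,0],0,1],[[240,-107,0],0,1],[[260,-116,0],0,1],[[268,-120,0],0,1],[[268,-120,0],0,1],[[268,-120,40],0,1]]'

```text
time_s: 29.52
eef_pos: [428.1, 271.9, 288.6]
ee_rot: [0.001, 0.679, 0.734, 0.002]
force: [0.7, 0.3, -0.2]
grip_width: 1.001
```

```bash
python3 - <<'E'
from h import *; from rig import ctrl
s=ctrl.sense();plan(s,[427,272.6,182.5],4.5)
save(ctrl,"wrist","w11");m=load("w11"); print(proj(m,[[427,272.6,173]]))
E
```

```text
pos [428.1 271.9 288.6] jaw 4.4 tilt z [ 0.0052  0.0016 -1.    ] -> shift [  0.6  -1.6 106.1] yaw -0.1 j [ 0.33  0.28  1.58 -0.    1.27  0.26] g 1.001 F [ 0.7  0.3 -0.2] t 29.52
[[275.80587358 235.50168978]]
```

View pics/w11.png

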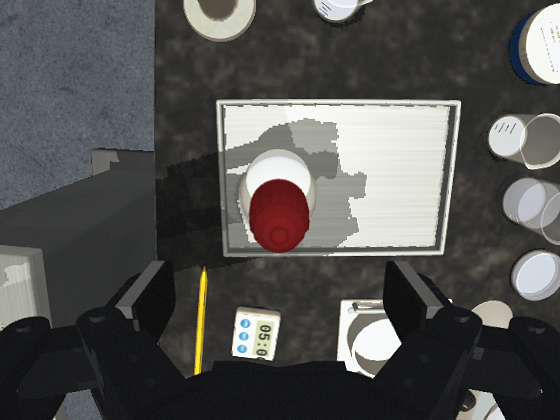

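Call:
move_arm --series '[[[0,0,30],0,1],[[0,0,65],0,1],[[0,0,90],0,1],[[0,0,100],0,1],[[0,0,104],0,1],[[0,0,104],0,0.3],[[0,0,104],0,0],[[0,0,104],0,0],[[0,0,104],0,0],[[0,0,104],0,0]]' --force 40

```text
time_s: 30.82
eef_pos: [427.0, 272.6, 184.0]
ee_rot: [0.0, 0.679, 0.734, 0.001]
force: [0.1, -0.6, 6.6]
grip_width: 0.412
```

```bash
python3 - <<'E'
from h import *; from rig import ctrl
s=ctrl.sense();plan(s,[560,99,260],4.5)
E
```

```text
pos [427.  272.6 184. ] jaw 4.5 tilt z [ 1.3e-03  4.0e-04 -1.0e+00] -> shift [-183.4  119.1  -75.9] yaw -0.0 j [ 0.34  0.4   1.71 -0.    1.03  0.26] g 0.412 F [ 0.1 -0.6  6.6] t 30.82
```

Call:
move_arm --series '[[[0,0,-15],0,0],[[0,0,-40],0,0],[[0,0,-65],0,0],[[0,0,-76],0,0],[[-30,19,-76],0,0],[[-70,45,-76],0,0],[[-110,71,-76],0,0],[[-150,97,-76],0,0],[[-175,114,-76],0,0],[[-183,119,-76],0,0]]'

```text
time_s: 32.08
eef_pos: [560.1, 98.1, 258.7]
ee_rot: [-0.001, 0.679, 0.734, -0.0]
force: [0.1, 0.2, -0.1]
grip_width: 0.416
```

Call:
move_arm --series '[[[0,0,0],0,0],[[0,0,0],0,0]]'

```text
time_s: 32.33
eef_pos: [559.1, 100.3, 259.4]
ee_rot: [-0.0, 0.678, 0.735, -0.0]
force: [-0.1, 0.4, -0.5]
grip_width: 0.411
```

```bash
python3 - <<'E'
from h import *; from rig import ctrl
s=ctrl.sense();plan(s,[559.8,99.1,187],4.5)
save(ctrl,"side","s12")
cv2.imwrite("pics/s12c.png",cv2.resize(load("s12")['p'][110:330,160:360,::-1],None,fx=2.7,fy=2.7))
E
```

```text
pos [559.1 100.3 259.4] jaw 4.6 tilt z [-5.e-04  2.e-04 -1.e+00] -> shift [-1.3  0.7 72.4] yaw 0.1 j [-0.03  0.44  1.43  0.    1.27 -0.11] g 0.411 F [-0.1  0.4 -0.5] t 32.33
```

View pics/s12c.png

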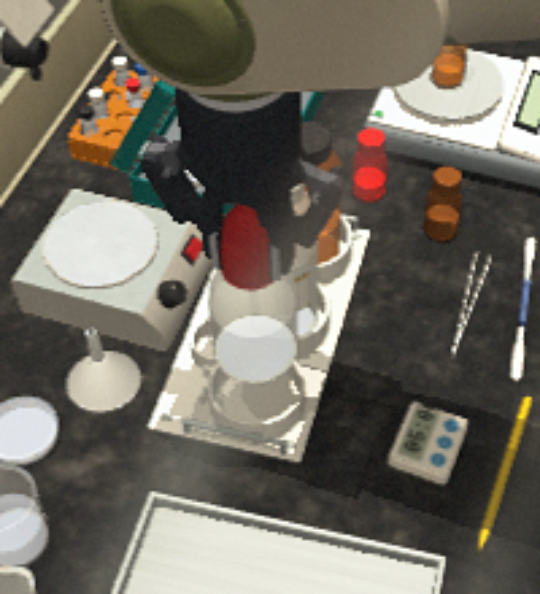

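The squeeze bottle is upright over its socket. The fit is tight at 2.5 mm, so I'll go to just above the rim and check the pose.

Call:
move_arm --series '[[[-1,0.5,15],0,0],[[-1,0.5,28],0,0],[[-1,0.5,33],0,0],[[-1,0.5,33],0,0],[[-1,0.5,33],0,0],[[-1,0.5,33],0,0]]'

```text
time_s: 33.12
eef_pos: [560.4, 98.4, 226.8]
ee_rot: [0.0, 0.679, 0.734, 0.0]
force: [0.1, -0.1, -0.9]
grip_width: 0.413
```

```bash
python3 - <<'E'
from h import *; from rig import ctrl
s=ctrl.sense();plan(s,[560,99.3,187],4.5)
E
```

```text
pos [560.4  98.4 226.8] jaw 4.5 tilt z [ 7.e-04 -0.e+00 -1.e+00] -> shift [ 1.  -0.3 39.8] yaw -0.0 j [-0.03  0.48  1.47 -0.    1.2  -0.11] g 0.413 F [ 0.1 -0.1 -0.9] t 33.12
```

Call:
move_arm --series '[[[1,-0.3,4],0,0],[[1,-0.3,8],0,0],[[1,-0.3,12],0,0],[[1,-0.3,16],0,0],[[1,-0.3,20],0,0],[[1,-0.3,24],0,0],[[1,-0.3,28],0,0],[[1,-0.3,31],0,0],[[1,-0.3,33],0,0]]'

```text
time_s: 34.25
eef_pos: [559.9, 99.4, 193.2]
ee_rot: [-0.0, 0.679, 0.734, -0.0]
force: [-0.1, -1.0, -1.7]
grip_width: 0.414
```

No contact with the rim, and the bottle is inside the socket. Lowering the last few mm.

Call:
move_arm --series '[[[0,0,2],0,0],[[0,0,4],0,0],[[0,0,6],0,0],[[0,0,6.5],0,0],[[0,0,6.5],0,0]]'

```text
time_s: 34.88
eef_pos: [559.9, 99.4, 187.0]
ee_rot: [0.0, 0.679, 0.734, 0.0]
force: [-0.4, 0.5, 0.7]
grip_width: 0.414
```

Call:
move_arm --series '[[[0,0,0.3],0,0],[[0,0,0.3],0,0.5],[[0,0,0.3],0,0.7],[[0,0,0.3],0,1],[[0,0,0.3],0,1],[[0,0,0.3],0,1],[[0,0,-30],0,1],[[0,0,-80],0,1],[[0,0,-130],0,1],[[0,0,-150],0,1]]'

```text
time_s: 36.12
eef_pos: [560.1, 99.4, 340.1]
ee_rot: [0.002, 0.679, 0.734, 0.002]
force: [0.5, -1.2, -0.2]
grip_width: 1.0
```

Call:
move_arm --series '[[[40,-30,-150],0,1],[[90,-70,-150],0,1],[[140,-110,-150],0,1],[[190,-150,-150],0,1],[[230,-180,-150],0,1],[[260,-200,-150],0,1],[[270,-210,-150],0,1],[[270,-210,-150],0,1]]'

```text
time_s: 37.12
eef_pos: [327.9, 353.2, 487.2]
ee_rot: [0.0, 0.678, 0.735, 0.0]
force: [-0.8, 0.3, 0.1]
grip_width: 0.999
```

```bash
python3 - <<'E'
from h import *; from rig import ctrl
s=ctrl.sense();plan(s,[560,99.3,187],4.5)
save(ctrl,"top","t13");save(ctrl,"side","s13")
a=load("t13")['p'][170:310,200:460,::-1]; cv2.imwrite("pics/t13c.png",cv2.resize(a,None,fx=3,fy=3,interpolation=2))
a=load("s13")['p'][110:310,190:390,::-1]; cv2.imwrite("pics/s13c.png",cv2.resize(a,None,fx=3,fy=3,interpolation=2)[:600])
for n in ["t13","s13"]:
    m=load(n);P=cloud(m,m['d']);X,Y,Z=P[...,0],P[...,1],P[...,2]
    for nm,(x,y),r,(z0,z1) in [("jar",(567,15),35,(178,197)),("sq",(560,99),30,(150,185)),("amber",(572,-68),35,(145,165)),("drop",(501,-294),25,(100,140)),("stop",(612,-30),14,(26,40))]:
        q=P[(np.hypot(X-x,Y-y)<r)&(Z>z0)&(Z<z1)]
        if len(q)>4: print(n,nm,len(q),q.min(0).round(0),q.max(0).round(0),((q.min(0)+q.max(0))/2).round(1))
E
```

```text
pos [327.9 353.2 487.2] jaw 4.7 tilt z [ 5.e-04  5.e-04 -1.e+00] -> shift [-272.2  210.4  300.2] yaw 0.2 j [0.58 0.16 1.22 0.   1.76 0.5 ] g 0.999 F [-0.8  0.3  0.1] t 37.12
t13 jar 296 [549.  -4. 178.] [586.  31. 196.] [567.4  13.3 187.2]
t13 sq 259 [543.  79. 150.] [578. 116. 180.] [560.1  97.1 165.1]
t13 amber 316 [555. -88. 145.] [593. -50. 161.] [574.1 -68.8 152.9]
t13 drop 199 [ 488. -306.  100.] [ 517. -280.  134.] [ 502.5 -293.1  116.9]
t13 stop 68 [598. -40.  26.] [626. -17.  37.] [611.8 -28.9  31.8]
s13 jar 245 [548.  -5. 178.] [584.  34. 192.] [566.2  14.4 185.3]
s13 sq 237 [542.  87. 150.] [576. 117. 176.] [559.1 102.1 163. ]
s13 amber 221 [553. -88. 145.] [592. -49. 157.] [572.6 -68.1 151.3]
s13 drop 134 [ 488. -307.  101.] [ 516. -279.  129.] [ 501.8 -293.   114.9]
s13 stop 16 [614. -32.  29.] [625. -18.  32.] [619.5 -25.   30.6]
```

View pics/t13c.png

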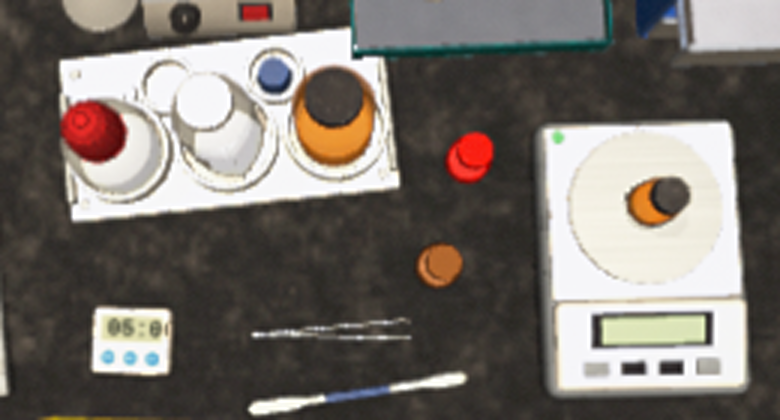

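View pics/s13c.png

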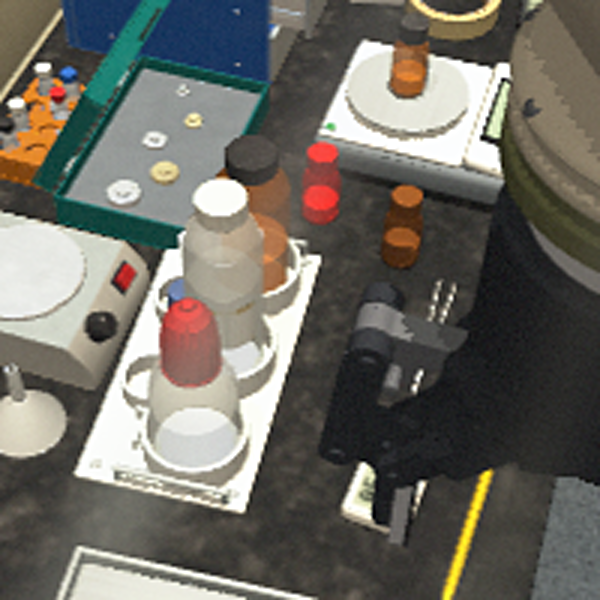

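Everything is in place. The three tall bottles and the stopper are in the rack, and the dropper stands upright at the centre of the pan, at about (653,203) in the top crop with its cap leaning outward by perspective. Handing in.

```bash
python3 -c "
from rig import ctrl
print(ctrl.finish_job())"
```

```text
the job is handed in; nothing more can be done
None
```

I parked the squeeze bottle and the white-capped jar on the tray and set the dropper upright on the balance pan. Then I put the jar and the squeeze bottle back into their own sockets and handed the job in at about 37 s.

- **Dropper:** in the last top and side pictures it stands upright about 2 mm from the measured pan centre.
- **Jar and squeeze bottle:** both are upright within about 2 mm of where they started, though the two views disagree by about 5 mm on the squeeze head's sideways position, since each sees only one side of it.
- **Amber bottle and stopper:** the amber bottle is unmoved within measuring error. The top view also shows the stopper unmoved; in the side view it is mostly hidden, so that reading was not usable.
- **Arm:** it was clear of everything at hand-in, and the highest wrist force I read was about 8 N. No check failed. One early automatic circle fit of the pan was plainly wrong, so I read the pan centre from an enlarged crop instead; the wrist view agreed with it.

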